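Set the dust manifold's selector and start the extractor

TASK

With a fingertip, push the wooden selector arm on the dust-extraction box round until it points at the middle of the one open pipe; the other three pipe seats are closed with plugs. Then press the push button on the grey starter box fully down to start the extractor, and let go of it. Do not lift the selector, and leave the plugs and everything else on the bench where they are.

Things in the scene. Friction and masses are not known exactly. Their poses are not given: they have to be found in the camera images.
- manifold: Fixed plywood dust-extraction box, 320 x 440 x 90 mm high, flat top. Origin: at the height of the bench top, under the spindle on which the selector turns; z up. The box reaches from x = -90 to +230 mm and y = -220 to +220 mm of its frame. On its top four pipe seats lie on a circle of 160 mm radius about the spindle, at -77, -26, +26 and +77 degrees from the box's x axis (anticlockwise positive seen from above).
- selector (a joint): Angle of the dark wooden selector arm relative to the box's x axis, rad, anticlockwise positive seen from above; stops at -1.75 and +1.75. Dry friction (about 0.12 N m) holds it wherever it is left; no spring, no clicks. The arm is a bar 18 mm wide that reaches from a round hub (19 mm radius, on a flat disc of 45 mm radius whose top is 9 mm above the box) to a pointed end 107 mm from the axis.
- hub (a point): Point on the selector's axis, at the top of its hub, 129 mm above the bench. Its x axis runs along the arm towards the pointed end, z up. The arm's upright sides stand from 9 to 35 mm above the box's top (99 to 125 mm above the bench).
- pointer_tip (a point): Pointed end of the selector arm, 107 mm from the axis, on the arm's top (125 mm above the bench).
- selector_lift (a joint): How far the selector has been lifted off its seat along the spindle, m: 0 when it lies in place, which its own weight (about 0.45 kg) ensures; it can be pulled up 40 mm.
- inlet_mouth (a point): Centre of the mouth of the open grey pipe, the one seat without a plug: an upright tube of 70 mm outer diameter, 62 mm bore, 45 mm high above the box, with a foot flange 86 mm across and 6 mm high, fixed. Mouth 135 mm above the bench. It stands on a different one of the four seats each time.
- switch_top (a point): Centre of the top face of the round push button (32 mm diameter) on the grey starter box; 77 mm above the bench, standing 10 mm proud of its round black housing; it is pressed straight down.
- switch (a joint): Travel of the starter's push button, m: 0 up, 0.006 fully down. A spring (5 N at full travel) returns it.
- starter: Fixed grey starter box of the extractor, 100 x 80 mm, 55 mm high, with the push button on top. Origin under its centre, z up.
- plug0: Loose grey plug closing one of the other three seats: a disc 72 mm across and 8 mm thick with a knob 24 mm across and 20 mm high on it; it just lies on its seat, a black boss 8 mm high. Origin: centre of the disc's underside, 98 mm above the bench; the knob's top is 126 mm above the bench. To be left alone.
- plug1: Loose grey plug closing one of the other three seats: a disc 72 mm across and 8 mm thick with a knob 24 mm across and 20 mm high on it; it just lies on its seat, a black boss 8 mm high. Origin: centre of the disc's underside, 98 mm above the bench; the knob's top is 126 mm above the bench. To be left alone.
- plug2: Loose grey plug closing one of the other three seats: a disc 72 mm across and 8 mm thick with a knob 24 mm across and 20 mm high on it; it just lies on its seat, a black boss 8 mm high. Origin: centre of the disc's underside, 98 mm above the bench; the knob's top is 126 mm above the bench. To be left alone.
- sanding_block: Loose cork sanding block, 35 x 62 x 26 mm, on a near corner of the box's top; origin at its underside. To be left alone.
- glue: Loose glue bottle, 60 mm across, 170 mm high, on the bench; origin at its underside. To be left alone.
- screws: Loose lidded glass jar, 66 mm across, 80 mm high, on the bench; origin at its underside. To be left alone.
- driver: Loose screwdriver lying on the bench; origin at its underside. To be left alone.
- hammer: Loose hammer lying on the bench; origin at its underside. To be left alone.
- offcut: Loose board offcut, 140 x 60 x 22 mm, on the bench; origin at its underside. To be left alone.
- tape: Loose roll of paper tape, 90 mm across, 24 mm high, on the bench; origin at its underside. To be left alone.
Mind the look-alikes: they are no part of the job. Several things have the shape of the starter; the one meant has the colours described above.

How it is judged (in metres and radians):
On the way, in this order (a step that is already met when the one before it is completed fails the run):
1. the selector arm points at the open pipe and rests there (y of inlet_mouth in the frame of hub between -0.018 and 0.018 m and x of inlet_mouth in the frame of hub above 0.1 m and velocity of joint selector between -0.05 and 0.05 rad/s), for 0.3 s.
2. the starter's button is pressed down (y of inlet_mouth in the frame of hub between -0.018 and 0.018 m and x of inlet_mouth in the frame of hub above 0.1 m and value of joint switch above 0.0048 m), for 0.05 s.
3. the button has been let up again (y of inlet_mouth in the frame of hub between -0.018 and 0.018 m and x of inlet_mouth in the frame of hub above 0.1 m and value of joint switch below 0.0015 m), for 0.1 s.
At the end, for the whole second after the job is handed in: The arm's line, drawn out past its point, passes within 18 mm of the open pipe's centre (6 degrees), the arm at rest and seated (3 mm); the button is up again (1.5 mm); plugs within 12 mm and other loose things within 30 mm of where they were (all of step 3 and value of joint selector_lift below 0.003 m and velocity of joint selector between -0.05 and 0.05 rad/s and distance of each of plug0, plug1, plug2 from where it was at the start of the episode below 0.012 m and distance of each of sanding_block, glue, screws, driver, hammer, offcut, tape from where it was at the start of the episode below 0.03 m); the robot touches nothing.
It fails at once if the selector is lifted more than 8 mm off its seat (value of joint selector_lift above 0.008 m).
It fails at once if the button is pressed while the arm does not point at the open pipe (value of joint switch above 0.003 m and (y of inlet_mouth in the frame of hub above 0.018 m or y of inlet_mouth in the frame of hub below -0.018 m or x of inlet_mouth in the frame of hub below 0.1 m)).
It fails at once if a plug is lifted or shifted by more than 12 mm (distance of any of plug0, plug1, plug2 from where it was at the start of the episode above 0.012 m).
It fails at once if another loose thing is lifted or shifted by more than 30 mm (distance of any of sanding_block, glue, screws, driver, hammer, offcut, tape from where it was at the start of the episode above 0.03 m).
It also fails if it takes over 51 s, if anything falls off the work surface, if the arm or the gripper's body presses on something with over 40 N, if the wrist force passes 120 N, or if a joint passes its speed limit or range.

ROBOT

A 7-joint arm with a two-finger parallel gripper is mounted at the origin on the work surface. World frame = base frame: x ahead of the robot, y to its left, z up, the work surface at z = 0. Lengths are in mm, angles in degrees, forces in N, time in s.
With the tool pointing down it reaches from about 425 to 1025 mm from the base axis. Payload 3.6 kg.
Tool frame: the origin (TCP) lies midway between the tips of the shut fingers; the grasp point (between the pads) lies 19 mm behind it; z points along the fingers, y is the line along which they close (so a half turn about z gives the same grasp; the last joint's range is limited). The gripper opens to 85 mm and grips with 20 to 120 N. Pads are 22 mm wide; open, the fingers measure 114 mm over their backs; the gripper's body (76 mm by 85 mm) begins 54 mm behind the grasp point. The pads swing forward as they close: fully open they stand 13 mm farther back than shut.
Start: joints at [-75.774, 33.873, 2.773, 92.16, -1.908, 54.013, -1.931], TCP at [243.004, 683.066, 231.302] pointing down, gripper open.
Joint ranges: [-153.93, 153.93], [-27.13, 128.08], [-72.61, 78.16], [10.71, 143.7], [-87.88, 267.88], [4.46, 118.87], [-176.78, 176.78]. Speed limits (degrees/s): [147.25, 147.25, 180, 180, 180, 180, 180].

INTERFACE

Orientations are given as [roll, pitch, yaw] about the fixed x, y, z axes, in that order (R = Rz(yaw) Ry(pitch) Rx(roll)).
In Python, from bench import manip, vision gives the robot as it stands. The module is installed in compiled form; this text tells all that it offers.
- The arm moves only by the tool move_arm, never from a script. Its argument "motion" is a list of rows, each a list of 3 entries, a list of its own where there are three numbers: the shift along the world's x, y, z in cm, then the turn, a rotation vector about the world's x, y, z in rad, then the gripper command: -1 is shut, 1 is fully open, values between are in proportion. In form: [[[tx, ty, tz], [rx, ry, rz], grip], ...]. A call has 1 to 12 rows; each row is the pose to reach, as a shift and turn from the pose commanded when the call began; what a row does not reach only later rows make up. A row lasts 1/10 s, in which the tool goes at most 50 mm and 8.59 degrees, less where a joint would pass 70% of its speed; a pose out of reach is approached as far as the arm can. A call with a gripper value outside its range is refused whole. The fingers move at their own pace and stop on an object; "force" is the grip in N (left out, the last holds). Time passes only in rows, so rows that repeat a pose let the fingers close. It gives the time, the measured TCP pose, the force, the opening and the grip force at its end, in the units of the state.
- manip.get_obs(): the state, without advancing time (a new reading comes with each control period).
- vision.snapshot(name): name is "side" or "top" or "wrist"; returns (picture, depth): 480x640x3 uint8, red, green, blue; 480x640 float32, mm along the optical axis (not along the pixel's ray), 0 where there is no reading.
- vision.camera_params(name): a dict with "fx", "fy", "cx", "cy" (pixels), "eye" and "attitude" of the camera in the world; the wrist camera has in their place "hand_eye" (4x4, takes a point from camera to tool coordinates, whose origin is the TCP and whose axes are the flange's). Camera axes: x right, y down, z forward; pixel columns grow to the right and rows downward; lengths in mm; the calibration is good to about 2 mm. The wrist camera is an equidistant fisheye: a pixel r from the principal point sees the ray r / f radians off the axis. A picture is of the moment at which its call begins: read the wrist's pose just before it. camera_params takes no time and is no camera call.
- manip.sign_off(): hands the job in; it is judged then, once.
The state is a dict: "time_s": time; "joint_pos": joint angles; "joint_velocities": joint speeds; "joint_torque": joint torques, N m; "eef_pos": TCP position; "tool_rot": TCP orientation; "wrist_force": force on the tool from outside, world axes, zero at the start; "ft_torque": the same for the moment, N m; "gripper_width": opening from 0.0 (shut) to 1.0 (fully open); "finger_force": force on a finger pad.
Only numpy, scipy, OpenCV 4.12 (cv2) and the standard library are available. Lean on these libraries where they do the work, as an engineer would, in place of code of your own. Each camera call takes 0.05 s, during which the arm holds its last target. There are 200 camera calls.

## Working session

There is one attempt and no reset: what is moved stays moved. The work goes in short steps, Python scripts to look and compute and a tool call to move; the robot and the scene stay as the last step left them, time stands still between calls to the robot, and variables do not carry over. Pictures are saved under pics/ and viewed, at most 10 in all, crops included, and the job is handed in when it is done.

Besides the shell and the picture viewer there is one more tool, called after "Request:" by a JSON object that holds its "fn" and its "kwargs", one argument or row to a line. move_arm: Moves the arm, as the interface text tells. Its arguments: {"type":"object","properties":{"motion":{"type":"array"},"force":{"type":"number"}},"required":["motion"]}

```bash
mkdir -p pics
cat > h.py <<'E'
from bench import manip, vision
import numpy as np, cv2
def snap(n,f):
    p,d=vision.snapshot(n); cv2.imwrite('pics/'+f+'.png',p[:,:,::-1]); np.save('pics/'+f+'.npy',d); return p,d
def w(n,u,v,z):
    c=vision.camera_params(n); R=np.array(c['attitude'])
    r=R@np.array([(u-c['cx'])/c['fx'],(v-c['cy'])/c['fy'],1]); e=np.array(c['eye']); return e+r*(z-e[2])/r[2]
E
python3 - <<'E'
from h import *
for n in('top','side'):
    snap(n,n+'1'); print(vision.camera_params(n))
o=manip.get_obs();print(o['time_s'],o['eef_pos'],o['tool_rot'])
E
```

```text
{'fx': 557.4174740968028, 'fy': 557.4174740968028, 'cx': 321.25446788330584, 'cy': 245.1172277730777, 'eye': array([ 156.24708189,  -26.11706893, 1720.99939013]), 'attitude': array([-1.68502527e+02, -1.96060361e-02, -8.91982147e+01])}
{'fx': 576.2740434039514, 'fy': 576.2740434039514, 'cx': 324.75223200272455, 'cy': 242.38491812383748, 'eye': array([  10.16162889, -992.52082886,  805.06515   ]), 'attitude': array([-122.19931008,   -0.52857936,  -26.03137961])}
0.1 [242.71675803 682.35565085 230.24867203] [-1.79881454e+02  5.31902606e-03  1.60423302e+02]
```

View pics/top1.png

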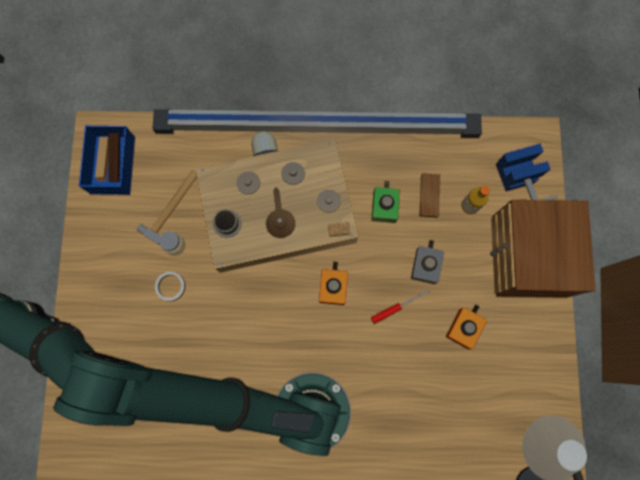

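View pics/side1.png

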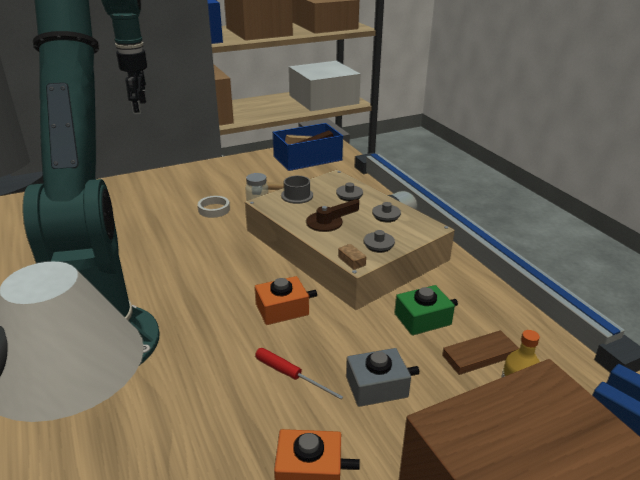

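The top view shows the hub at about (281,222), the arm tip at (277,188), and the open pipe at (227,222). The plugs are at (248,182), (293,174) and (329,201). The grey starter's button is at (429,263).

```bash
sed -i "s/R=np.array(c\['attitude'\])/R=Ro.from_euler('xyz',c['attitude'],degrees=True).as_matrix()/; 2a from scipy.spatial.transform import Rotation as Ro" h.py
python3 - <<'E'
from h import *
p=cv2.imread('pics/top1.png')
P={k:w('top',*a)[:2] for k,a in dict(hub=(281,221,129),tip=(277,188,125),pipe=(227,220,135),p1=(248,182,106),p2=(293,174,106),p3=(329,201,106),sw=(429.5,262.5,77),block=(339,229,116),cBR=(356,239,90),cBL=(219,268,90),cTL=(199,170,90),cTR=(335,143,90)).items()}
for k,v in P.items(): print(k,v.round(),(v-P['hub']).round(),np.hypot(*(v-P['hub'])).round(), np.degrees(np.arctan2(*(v-P['hub'])[::-1])).round(1))
for k,a in dict(hub=(323,212,129),tip=(358,204,125),pipe=(297,182,135),sw=(378.5,358,77)).items(): print('side',k,w('side',*a).round())
c=cv2.resize(p[130:310,180:450],None,fx=2.9,fy=2.9,interpolation=cv2.INTER_CUBIC); cv2.imwrite('pics/c1.png',c)
E
```

```text
hub [551.  97.] [0. 0.] 0.0 0.0
tip [653. 112.] [102.  15.] 103.0 8.4
pipe [550. 255.] [ -1. 158.] 158.0 90.3
p1 [677. 202.] [126. 105.] 164.0 39.9
p2 [704.  67.] [153. -30.] 156.0 -11.3
p3 [620. -43.] [  70. -141.] 157.0 -63.7
sw [ 442. -346.] [-109. -444.] 457.0 -103.8
block [532. -74.] [ -19. -171.] 172.0 -96.2
cBR [ 508. -126.] [ -43. -223.] 227.0 -100.8
cBL [415. 280.] [-136.  183.] 228.0 126.7
cTL [718. 357.] [167. 259.] 309.0 57.2
cTR [812. -60.] [ 261. -157.] 305.0 -31.1
side hub [543.  94. 129.]
side tip [643. 101. 125.]
side pipe [547. 258. 135.]
side sw [ 440. -349.   77.]
```

View pics/c1.png

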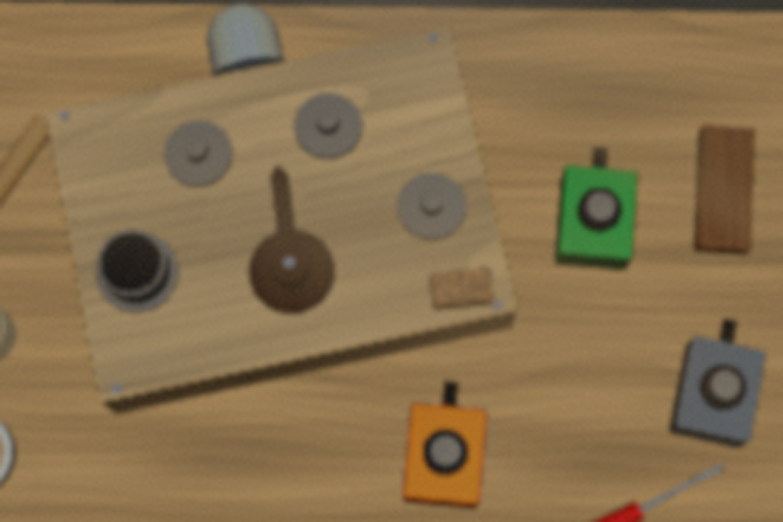

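The plug angles give a box yaw of about 14°, so the open pipe is the +77° seat, at about 91° world. The arm now points at about 7°. I'll go over there with the fingers shut, tool squared to the world axes, and take a closer look.

Request:
{"fn": "move_arm", "kwargs": {
  "motion": [
    [[2.2,-3.8,1],[0,0,0.03],-1],
    [[4.5,-7.6,2],[0,0,0.06],-1],
    [[6.7,-11.4,2],[0,0,0.09],-1],
    [[9,-15.2,2],[0,0,0.12],-1],
    [[11.2,-19,2],[0,0,0.15],-1],
    [[13.5,-22.8,2],[0,0,0.18],-1],
    [[15.7,-26.6,2],[0,0,0.21],-1],
    [[18,-30.4,2],[0,0,0.24],-1],
    [[20.2,-34.2,2],[0,0,0.27],-1],
    [[22.5,-38,2],[0,0,0.3],-1],
    [[24.7,-41.8,2],[0,0,0.33],-1],
    [[27,-45.6,2],[0,0,0.342],-1]
  ]
}}

```text
time_s: 1.3
eef_pos: [513.2, 225.3, 251.0]
tool_rot: [-180.0, -0.0, -179.9]
wrist_force: [0.5, -0.5, -0.0]
gripper_width: 0.0
finger_force: 0.0
```

Request:
{"fn": "move_arm", "kwargs": {
  "motion": [
    [[2,-3.5,0],[0,0,0],-1],
    [[4,-7,0],[0,0,0],-1],
    [[6,-10.5,0],[0,0,0],-1],
    [[8,-14,0],[0,0,0],-1],
    [[10,-17.5,0],[0,0,0],-1],
    [[10,-17.5,0],[0,0,0],-1],
    [[10,-17.5,0],[0,0,0],-1],
    [[10,-17.5,0],[0,0,0],-1],
    [[10,-17.5,0],[0,0,0],-1],
    [[10,-17.5,0],[0,0,0],-1]
  ]
}}

```text
time_s: 2.3
eef_pos: [612.4, 53.7, 251.3]
tool_rot: [180.0, -0.0, -179.8]
wrist_force: [0.1, 0.5, -0.0]
gripper_width: -0.002
finger_force: 0.0
```

Run:
```python
from h import *
o=manip.get_obs();print(o['time_s'],o['eef_pos'],o['tool_rot'],o['gripper_width'],o['wrist_force'])
snap('wrist','w1');print(vision.camera_params('wrist'))
```

```text
2.3 [612.41409753  53.74955416 251.26702312] [ 1.79967597e+02 -2.27721784e-02 -1.79835017e+02] -0.0018165939909102846 [ 0.0588827   0.49950053 -0.03142409]
{'fx': 371.64829954431775, 'fy': 371.64829954431775, 'cx': 317.4111677077268, 'cy': 236.88088389565038, 'hand_eye': array([[ 5.60842460e-04, -9.53702670e-01, -3.00750564e-01,
         7.74874340e+01],
       [ 9.99999841e-01,  5.17927892e-04,  2.22420719e-04,
         4.47307207e-01],
       [-5.63561280e-05, -3.00750641e-01,  9.53702809e-01,
        -1.42930861e+02],
       [ 0.00000000e+00,  0.00000000e+00,  0.00000000e+00,
         1.00000000e+00]])}
```

View pics/w1.png

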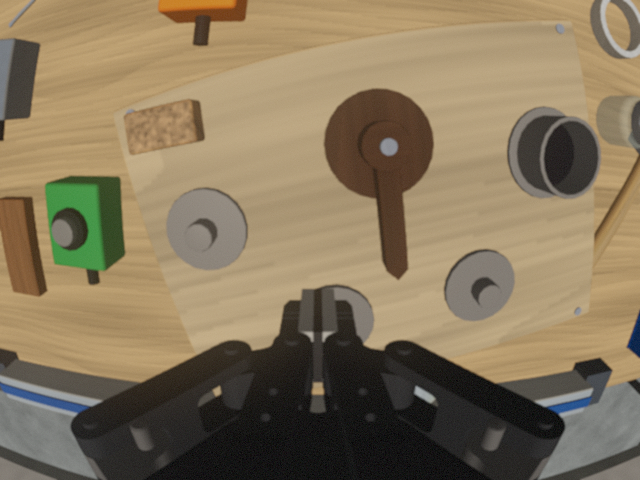

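The wrist view shows the hub screw at (388,147), the arm tip at (398,278), and the pipe mouth at about (571,157).

```bash
cat >> h.py <<'E'
def ww(u,v,z,pos,rot):
    c=vision.camera_params('wrist'); H=np.array(c['hand_eye']); a,b=(u-c['cx'])/c['fx'],(v-c['cy'])/c['fy']; t=np.hypot(a,b)
    r=np.array([a/t*np.sin(t),b/t*np.sin(t),np.cos(t)]); R=Ro.from_euler('xyz',rot,degrees=True).as_matrix()
    e=np.array(pos)+R@H[:3,3]; r=R@H[:3,:3]@r; return e+r*(z-e[2])/r[2]
def wlist(D,pos,rot):
    P={k:ww(*a,pos,rot)[:2] for k,a in D.items()}
    for k,v in P.items(): d=v-P['hub']; print(k,v.round(),np.hypot(*d).round(),np.degrees(np.arctan2(d[1],d[0])).round(1))
E
python3 - <<'E'
from h import *
wlist(dict(hub=(388,147,129),tip=(399,278,125),pipe=(571,157,135),p1=(480,285,106),p3=(206,229,106),disc=(379,143,99)),[612.4,53.7,251.3],[180,0,-179.85])
E
```

```text
hub [551. 105.] 0.0 0.0
tip [654. 120.] 105.0 8.4
pipe [547. 262.] 158.0 91.3
p1 [671. 203.] 156.0 39.3
p3 [619. -39.] 159.0 -64.5
disc [550. 103.] 2.0 -125.2
```

Request:
{"fn": "move_arm", "kwargs": {
  "motion": [
    [[1.3,0.9,0],[0,0,0],-1],
    [[1.3,0.9,-4],[0,0,0],-1],
    [[1.3,0.9,-8],[0,0,0],-1],
    [[1.3,0.9,-11],[0,0,0],-1],
    [[1.3,0.9,-13],[0,0,0],-1],
    [[1.3,0.9,-14],[0,0,0],-1],
    [[1.3,0.9,-14],[0,0,0],-1]
  ]
}}

```text
time_s: 3.05
eef_pos: [625.1, 61.4, 110.1]
tool_rot: [-180.0, -0.1, -179.9]
wrist_force: [-0.3, 0.5, 1.1]
gripper_width: -0.001
finger_force: 0.0
```

Run:
```python
from h import *
h=np.array([550,101]);p0=np.array([625.7,62.7])
# finger footprint half extents 11 (x), 14.5 (y); contact radius 70
for a in list(range(10,92,8))+[91]:
    t=np.radians(a);n=np.array([-np.sin(t),np.cos(t)]);s=9+11*abs(n[0])+14.5*abs(n[1])
    q=h+70*np.array([np.cos(t),np.sin(t)])-s*n; print(a,((q-p0)/10).round(2))
```

```text
10 [-0.24  2.56]
18 [-0.1  3.5]
26 [-0.1   4.48]
34 [-0.25  5.49]
42 [-0.55  6.5 ]
50 [-1.02  7.47]
58 [-1.65  8.39]
66 [-2.44  9.21]
74 [-3.37  9.91]
82 [-4.43 10.46]
90 [-5.57 10.83]
91 [-5.67 10.86]
```

Request:
{"fn": "move_arm", "kwargs": {
  "motion": [
    [[-0.2,1.3,0],[0,0,0],-1],
    [[-0.2,2.5,0],[0,0,0],-1],
    [[-0.1,3.0,0],[0,0,0],-1],
    [[-0.1,3.5,0],[0,0,0],-1],
    [[-0.1,4.0,0],[0,0,0],-1],
    [[-0.1,4.5,0],[0,0,0],-1],
    [[-0.2,5.0,0],[0,0,0],-1],
    [[-0.3,5.5,0],[0,0,0],-1],
    [[-0.4,6.0,0],[0,0,0],-1],
    [[-0.55,6.5,0],[0,0,0],-1],
    [[-0.8,7.0,0],[0,0,0],-1],
    [[-1.0,7.5,0],[0,0,0],-1]
  ]
}}

```text
time_s: 4.25
eef_pos: [615.9, 136.5, 111.3]
tool_rot: [180.0, 0.0, -180.0]
wrist_force: [-0.1, -2.6, -0.6]
gripper_width: -0.002
finger_force: 0.9
```

Request:
{"fn": "move_arm", "kwargs": {
  "motion": [
    [[-0.3,0.4,0],[0,0,0],-1],
    [[-0.6,0.9,0],[0,0,0],-1],
    [[-1.0,1.3,0],[0,0,0],-1],
    [[-1.4,1.7,0],[0,0,0],-1],
    [[-1.9,2.1,0],[0,0,0],-1],
    [[-2.4,2.4,0],[0,0,0],-1],
    [[-2.9,2.7,0],[0,0,0],-1],
    [[-2.9,2.7,0],[0,0,0],-1],
    [[-2.9,2.7,0],[0,0,0],-1]
  ]
}}

```text
time_s: 5.15
eef_pos: [586.4, 164.2, 111.3]
tool_rot: [179.9, -0.0, -179.9]
wrist_force: [0.5, 0.2, -0.3]
gripper_width: -0.004
finger_force: 0.0
```

Run:
```python
from h import *
o=manip.get_obs();print(o['time_s'],o['eef_pos'],o['tool_rot'],o['wrist_force'])
snap('wrist','w2')
p,d=snap('top','t2')
```

```text
5.15 [586.3922788  164.19359539 111.33035201] [ 1.79939172e+02 -4.29531236e-02 -1.79944232e+02] [ 0.47555543  0.21031513 -0.33356965]
```

View pics/w2.png

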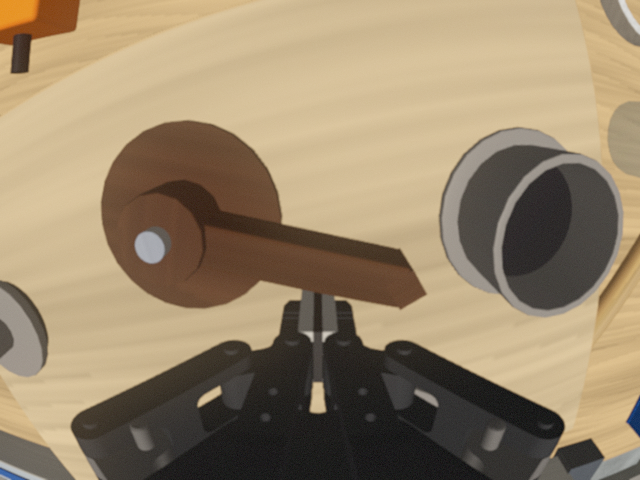

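The arm is partly turned. The hub screw is at (152,246), the tip at (426,294) and the pipe mouth ellipse's centre at about (558,234).

Run:
```python
from h import *
wlist(dict(hub=(152,246,130),tip=(426,294,125),pipe=(558,234,135)),[586.4,164.2,111.3],[179.94,0,-179.94])
```

```text
hub [552. 102.] 0.0 0.0
tip [573. 208.] 108.0 78.4
pipe [545. 259.] 157.0 92.4
```

Request:
{"fn": "move_arm", "kwargs": {
  "motion": [
    [[-0.4,0.1,0],[0,0,0],-1],
    [[-0.8,0.2,0],[0,0,0],-1],
    [[-1.1,0.3,0],[0,0,0],-1],
    [[-1.4,0.3,0],[0,0,0],-1],
    [[-1.6,0.3,0],[0,0,0],-1],
    [[-1.7,0.3,0],[0,0,0],-1],
    [[-1.7,0.3,0],[0,0,0],-1],
    [[-1.7,0.3,0],[0,0,0],-1]
  ]
}}

```text
time_s: 6.05
eef_pos: [570.0, 166.1, 111.4]
tool_rot: [180.0, 0.0, -180.0]
wrist_force: [1.6, 2.0, 0.1]
gripper_width: 0.003
finger_force: 1.0
```

Request:
{"fn": "move_arm", "kwargs": {
  "motion": [
    [[1,0,0],[0,0,0],-1],
    [[2.5,0,0],[0,0,0],-1],
    [[3,0,3],[0,0,0],-1],
    [[3,0,7],[0,0,0],-1],
    [[3,0,11],[0,0,0],-1],
    [[3,0,14],[0,0,0],-1],
    [[3,0,14],[0,0,0],-1],
    [[3,0,14],[0,0,0],-1]
  ]
}}

```text
time_s: 6.85
eef_pos: [599.7, 165.2, 251.4]
tool_rot: [-180.0, -0.0, 180.0]
wrist_force: [-0.4, -0.3, -0.5]
gripper_width: -0.002
finger_force: 0.0
```

Run:
```python
from h import *
o=manip.get_obs();print(o['time_s'],o['eef_pos'],o['tool_rot'],o['wrist_force'])
snap('wrist','w3')
```

```text
6.85 [599.74176886 165.15706163 251.44558507] [-1.79959621e+02 -4.37131700e-02  1.79966427e+02] [-0.36124639 -0.28588372 -0.50962312]
```

View pics/w3.png

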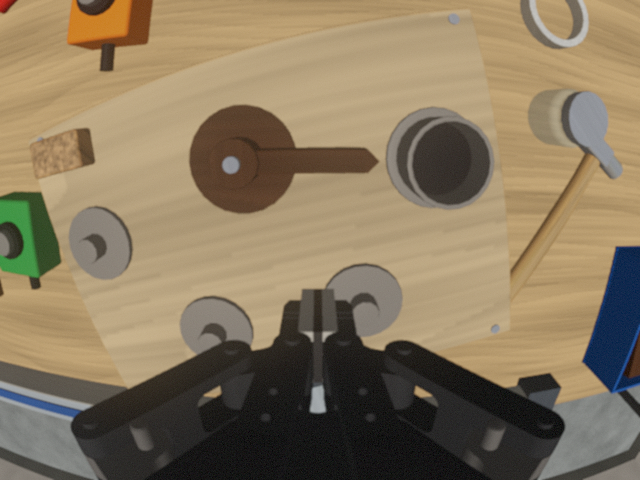

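The arm now points at the pipe. The hub screw is at (231,165), the tip at (379,161) and the pipe mouth at about (450,162).

Run:
```python
from h import *
wlist(dict(hub=(231,165,130),tip=(379,161,125),pipe=(449,162,135)),[599.7,165.2,251.4],[180,0,180])
```

```text
hub [551. 103.] 0.0 0.0
tip [549. 211.] 108.0 91.1
pipe [547. 261.] 158.0 91.5
```

Request:
{"fn": "move_arm", "kwargs": {
  "motion": [
    [[-1,-4.2,0],[0,0,0],-1],
    [[-2,-8.4,0],[0,0,0],-1],
    [[-3,-12.6,0],[0,0,0],-1],
    [[-4,-16.8,0],[0,0,0],-1],
    [[-5,-21,0],[0,0,0],-1],
    [[-6,-25.2,0],[0,0,0],-1],
    [[-7,-29.4,0],[0,0,0],-1],
    [[-8,-33.6,0],[0,0,0],-1],
    [[-9,-37.8,0],[0,0,0],-1],
    [[-10,-42,0],[0,0,0],-1],
    [[-11,-46.2,0],[0,0,0],-1],
    [[-12,-50.4,0],[0,0,0],-1]
  ]
}}

```text
time_s: 8.1
eef_pos: [477.9, -338.8, 249.1]
tool_rot: [179.9, -0.3, -180.0]
wrist_force: [1.0, 0.1, 0.7]
gripper_width: -0.003
finger_force: 0.0
```

Request:
{"fn": "move_arm", "kwargs": {
  "motion": [
    [[0,0,-3],[0,0,0],-1],
    [[0,0,-6],[0,0,0],-1],
    [[0,0,-6],[0,0,0],-1],
    [[0,0,-6],[0,0,0],-1],
    [[0,0,-6],[0,0,0],-1],
    [[0,0,-6],[0,0,0],-1]
  ]
}}

```text
time_s: 8.7
eef_pos: [480.9, -338.2, 192.6]
tool_rot: [-179.9, 0.1, -180.0]
wrist_force: [0.3, 0.1, 0.9]
gripper_width: -0.002
finger_force: 0.0
```

Run:
```python
from h import *
o=manip.get_obs();print(o['time_s'],o['eef_pos'],o['tool_rot'],o['wrist_force'],o['joint_pos'])
snap('wrist','w4')
```

```text
8.7 [ 480.89644229 -338.16639952  192.57782794] [-1.79934184e+02  1.13360803e-01 -1.79951885e+02] [0.25623799 0.07438266 0.91257189] [ 23.24589667  27.03313756  10.20211844 112.57012972  -7.07766864
  40.84998914 127.75601112]
```

View pics/w4.png

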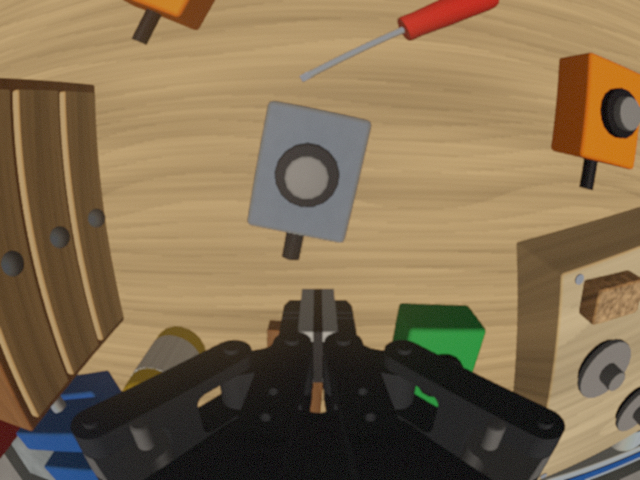

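The grey starter's button top is at (306,177).

Run:
```python
from h import *
print(ww(306,177,77,[480.9,-338.2,192.6],[180,0.11,-180]))
```

```text
[ 441.19717091 -345.70527875   77.        ]
```

Request:
{"fn": "move_arm", "kwargs": {
  "motion": [
    [[-2,-0.4,-2],[0,0,0],-1],
    [[-3.9,-0.8,-4],[0,0,0],-1],
    [[-3.9,-0.8,-7],[0,0,0],-1],
    [[-3.9,-0.8,-9.5],[0,0,0],-1],
    [[-3.9,-0.8,-11],[0,0,0],-1],
    [[-3.9,-0.8,-11.4],[0,0,0],-1],
    [[-3.9,-0.8,-11.8],[0,0,0],-1],
    [[-3.9,-0.8,-12.1],[0,0,0],-1],
    [[-3.9,-0.8,-12.2],[0,0,0],-1],
    [[-3.9,-0.8,-12.2],[0,0,0],-1],
    [[-3.9,-0.8,-12.2],[0,0,0],-1]
  ]
}}

```text
time_s: 9.85
eef_pos: [440.9, -345.6, 71.1]
tool_rot: [180.0, 0.0, -180.0]
wrist_force: [-2.3, 3.1, 9.7]
gripper_width: 0.003
finger_force: 4.8
```

The wrist force is 9.7 N against a 5 N spring, so the button is on its stop. I'll let it go.

Request:
{"fn": "move_arm", "kwargs": {
  "motion": [
    [[0,0,0],[0,0,0],-1],
    [[0,0,1],[0,0,0],-1],
    [[0,0,3],[0,0,0],-1],
    [[0,0,7],[0,0,0],-1],
    [[0,0,11],[0,0,0],-1],
    [[0,0,13],[0,0,0],-1],
    [[0,0,13],[0,0,0],-1],
    [[0,0,13],[0,0,0],-1],
    [[0,0,13],[0,0,0],-1]
  ]
}}

```text
time_s: 10.75
eef_pos: [440.5, -345.5, 198.5]
tool_rot: [180.0, -0.1, -180.0]
wrist_force: [0.0, 0.1, 0.6]
gripper_width: 0.001
finger_force: 0.0
```

Run:
```python
from h import *
o=manip.get_obs();print(o['time_s'],o['eef_pos'],o['wrist_force'])
snap('top','t5')
p=cv2.imread('pics/t5.png');cv2.imwrite('pics/c5.png',cv2.resize(p[130:310,180:450],None,fx=2.9,fy=2.9,interpolation=cv2.INTER_CUBIC))
```

```text
10.75 [ 440.53812896 -345.47475611  198.54087394] [0.04340612 0.14000375 0.60306491]
```

View pics/c5.png

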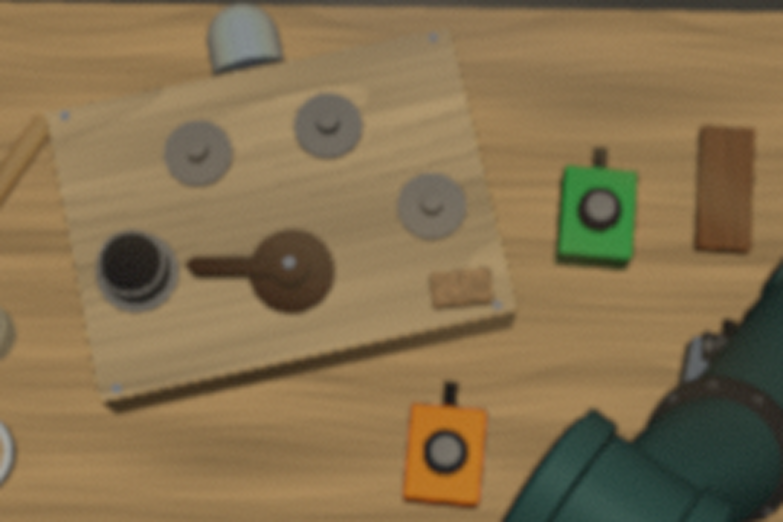

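The crop shows the arm tip at (190,266) pointing at the pipe mouth at (133,262). The plugs and the sanding block are where they were, and the gripper is clear of everything.

```bash
python3 -c "
from bench import manip; print(manip.sign_off())"
```

```text
the job is handed in; nothing more can be done
None
```

I turned the selector to point at the open pipe (within about 0.5° by my last measurement), pressed the grey starter's button down to its stop, let it go and handed the job in; the plugs and sanding block looked unmoved in the last picture, but no verdict came back.

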